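# Shift the beam selector into its third slot

### The arm

A 6-joint arm with a two-finger parallel gripper is mounted at the origin on a cart in front of the work surface, level with it; the furniture and walls round the work are solid. World frame = base frame: x ahead of the robot, y to its left, z up, the work surface at z = 0. Lengths are in mm, angles in rad, forces in N, time in s.
With the tool pointing down it reaches from about 350 to 875 mm from the base axis. Payload 4.2 kg.
Tool frame: the origin (TCP) lies at the very end of the fingers, on their centre line; the grasp point (between the pads) lies 19 mm behind it; z points along the fingers, y is the line along which they close (so a half turn about z gives the same grasp; the last joint's range is limited). The gripper opens to 85 mm and grips with 20 to 120 N. Pads are 22 mm wide; open, the fingers measure 114 mm over their backs; the gripper's body (76 mm by 85 mm) begins 54 mm behind the grasp point. The pads swing forward as they close: fully open they stand 13 mm farther back than shut.
Start: joints at [1.542, 0.385, 0.008, 0, -1.194, -0.259], TCP at [177.37, 599.282, 197.612] pointing down, gripper open.
Joint ranges: [-3.14, 3.14], [-1.21, 2.06], [-1.07, 1.41], [-3.16, 2.05], [-2.99, -0.16], [-3.1, 3.1]. Speed limits (rad/s): [2.79, 2.79, 3.14, 3.14, 3.14, 3.14].

### API

Orientations are given as a unit quaternion [x, y, z, w].
In Python, from bench import read_state, get_image, camera_model, job_done gives the robot as it stands.
- The arm moves only by the shell command python3 -m handwheel 'ROWS'. ROWS is JSON, a list of rows, each a list of 7 numbers: the shift along the tool's x, y, z in m, then the turn, a rotation vector about the tool's x, y, z in rad, then the gripper's target within -1 to 1 (fully open at 1, half-way at 0, shut at -1). In form: [[dx, dy, dz, wx, wy, wz, jaw], ...]. A call has 1 to 10 rows; each row is the pose to reach, as a shift and turn from the pose commanded when the call began, along the tool's axes at that moment; what a row does not reach only later rows make up. A row lasts 1/8 s, in which the tool goes at most 62.5 mm and 10.7 degrees, less where a joint would pass 70% of its speed; a pose out of reach is approached as far as the arm can. A call with a gripper value outside its range is refused whole. The fingers move at their own pace and stop on an object; the grip force is fixed at half the most. Time passes only in rows, so rows that repeat a pose let the fingers close. It gives the time, the measured TCP pose, the force, the opening and the grip force at its end, in the units of the state.
- read_state(): the state, without advancing time (a new reading comes with each control period).
- get_image(name): name is "scene" or "top" or "wrist"; returns (picture, depth): 400x640x3 uint8, blue, green, red; 400x640 float32, mm along the optical axis (not along the pixel's ray), 0 where there is no reading.
- camera_model(name): a dict with "K" (3x3 intrinsics, pixels), "rvec" (rotation vector, rad) and "tvec" (3), from world to camera coordinates, as OpenCV has them; the wrist camera has in their place "hand_eye" (4x4, takes a point from camera to tool coordinates, whose origin is the TCP and whose axes are the flange's). Camera axes: x right, y down, z forward; pixel columns grow to the right and rows downward; lengths in mm; the calibration is good to about 2 mm. A picture is of the moment at which its call begins: read the wrist's pose just before it. camera_model takes no time and is no camera call.
- job_done(): hands the job in; it is judged then, once.
The state is a dict: "clock": time; "joints": joint angles; "joint_vel": joint speeds; "joint_efforts": joint torques, N m; "position": TCP position; "ee_rot": TCP orientation; "contact_force": force on the tool from outside, world axes, zero at the start; "wrist_torque": the same for the moment, N m; "gripper_width": finger opening in mm; "grasp_force": force on a finger pad.
Only numpy, scipy, OpenCV 4.12 (cv2) and the standard library are available. Lean on these libraries where they do the work, as an engineer would, in place of code of your own. Each camera call takes 0.05 s, during which the arm holds its last target. There are 200 camera calls.

### The job

The red-knobbed lever on the grey beam selector box stands somewhere in the left-hand leg of its H-shaped gate. Push it with a fingertip to the cross passage, across to the right-hand leg, and then forward, away from you, until it stands fully home in the third slot (marked with three green dots). Only push: the knob must not be pulled up its stem. Also leave everything else on the table where it is.

Things in the scene. Friction and masses are not known exactly. Their poses are not given: they have to be found in the camera images.
- selector: grey beam selector box, fixed to the table, 140 mm (x) by 116 mm (y), flat aluminium top 100 mm above the table, brass ports on the far side. Origin: centre of its underside. Its x points away from the robot (forward; turned up to 0.3 rad), y left, z up. Slots of the gate: 1 far left, 2 near left, 3 far right (three green dots), 4 near right
- knob (a point): centre of the lever's red ball knob, 38 mm across. The 10 mm stem swings about a point 12 mm above the box's origin, 150 mm from the knob's centre: in the box's frame the knob is at x = 0.150 sin(shift_fore), y = -0.150 sin(shift_across) cos(shift_fore), z = 0.012 + 0.150 cos(shift_across) cos(shift_fore). It stays where it is left; 2 to 3 N at the knob move it
- shift_across (a joint): sideways lean of the lever (rad): about -0.26 in the left leg (its start), 0 in the middle, +0.26 against the right side of the right leg; it can pass the middle only in the cross passage
- shift_fore (a joint): forward lean of the lever (rad): -0.33 at the near (robot-side) end of a leg, 0 in the middle of the cross passage, +0.33 at the far end; the lever passes across between the tongues when this lies within about -0.04 and +0.04. At the start anywhere between -0.30 and 0.30
- knob_lift (a joint): how far the knob is pulled up along the stem (m): 0 down, 0.012 fully up; a spring holds it down with 10 N. It is a lock-out that must stay down
- slot_3_end (a point): point on the box's top face at the far end of slot 3, where the stem stands when the lever is home there (30 mm forward and 22 mm right of the box's centre, 100 mm above the table)
- gate_center (a point): centre of the H-shaped opening, on the box's top face. Two legs along the box's x, middles 22 mm left and right of centre, 16 mm wide, reaching 36 mm forward and back; a cross passage along y, 18 mm wide, joins them in the middle. Two tongues, 28 mm wide with 5 mm rounded corners, part the legs in front of and behind the passage and stop the stem
- note_pad: a small yellow note pad, 52x74x10 mm, a bystander; origin at the centre of its underside
- ball_driver_grey: a hex ball driver with grey handle, 22x180x23 mm, lying, a bystander; origin at the centre of its underside
- usb_stick: a red memory stick, 18x60x9 mm, lying, a bystander; origin at the centre of its underside
- marker_1: a white felt marker with black cap, 13x127x15 mm, lying, a bystander; origin at the centre of its underside
- slide_box: a blue box for microscope slides, 91x95x36 mm, a bystander; origin at the centre of its underside
- pipette_tips: a box of pipette tips with clear lid, 94x70x56 mm, a bystander; origin at the centre of its underside
- filter_cube: a black filter cube, 44x40x36 mm, a bystander; origin at the centre of its underside
- spare_ocular: a black eyepiece standing on its cup, 42 mm across, 60 mm tall, a bystander; origin at the centre of its underside

How it is judged (in metres and radians):
On the way:
1. the lever has crossed to the right-hand leg and is not yet in the third slot (value of joint shift_across above 0.16 rad and value of joint shift_fore below 0.15 rad), for 0.05 s.
At the end, for the whole second after the job is handed in: the lever rests in the third slot (shift_across over 0.16) within 0.05 rad, about 7 mm at the knob, of its far end (shift_fore over 0.28), with the knob down (knob_lift under 3 mm) and the lever at rest (value of joint shift_across above 0.16 rad and value of joint shift_fore above 0.28 rad and value of joint knob_lift below 0.003 m and velocity of joint shift_fore between -0.05 and 0.05 rad/s and velocity of joint shift_across between -0.05 and 0.05 rad/s); the robot touches nothing.
It fails at once if the knob is pulled up its stem by more than 5 mm (value of joint knob_lift above 0.005 m).
It fails at once if a bystander is moved by more than 15 mm (distance of any of note_pad, ball_driver_grey, usb_stick, marker_1, slide_box, pipette_tips, filter_cube, spare_ocular from where it was at the start of the episode above 0.015 m).
It also fails if it takes over 50 s, if anything falls off the work surface, if the arm or the gripper's body presses on something with over 40 N, if the wrist force passes 120 N, or if a joint passes its speed limit or range.

## Working session

There is one attempt and no reset: what is moved stays moved. The work goes in short steps, Python scripts to look and compute and a shell command to move; the robot and the scene stay as the last step left them, time stands still between calls to the robot, and variables do not carry over. Pictures are saved under pics/ and viewed, at most 10 in all, crops included, and the job is handed in when it is done.

```bash
mkdir -p pics; python3 - <<'E'
from bench import *
import cv2
for n in("scene","top"):
    p,d=get_image(n);cv2.imwrite(f"pics/{n}0.png",p)
    m=camera_model(n);print(n,m)
s=read_state();print(s)
E
```

```text
scene {'K': array([[499.25354354,   0.        , 322.75221915],
       [  0.        , 499.25354354, 200.28502416],
       [  0.        ,   0.        ,   1.        ]]), 'rvec': array([ 0.22971232,  2.72999175, -1.42240737]), 'tvec': array([ 569.80818856,   60.88001399, 1350.57833972])}
top {'K': array([[489.4445727 ,   0.        , 323.37923841],
       [  0.        , 489.4445727 , 199.89136411],
       [  0.        ,   0.        ,   1.        ]]), 'rvec': array([ 2.28873273, -1.9065581 ,  0.20517953]), 'tvec': array([-159.60984891,  561.15990303, 1191.34907759])}
{'clock': 0.1, 'joints': array([ 1.54161252e+00,  3.85505734e-01,  6.75135063e-03, -3.97662014e-04,
       -1.19402125e+00, -2.58580710e-01]), 'joint_vel': array([ 0.00092425, -0.00158613,  0.00392534,  0.00208369, -0.00247074,
       -0.00016578]), 'joint_efforts': array([-3.56566188e-04, -3.93320239e+01,  1.88929778e+01,  4.19794723e+00,
       -2.57869862e-03,  4.84220493e-06]), 'position': array([177.22358249, 598.72762157, 196.61649225]), 'ee_rot': array([ 9.89655773e-01, -1.43458835e-01, -7.03345838e-05,  1.00430023e-03]), 'contact_force': array([-0.68596143,  0.95970511, -0.11629864]), 'wrist_torque': array([-0.00389735, -0.02760214,  0.00219735]), 'grasp_force': 0.0, 'gripper_width': 85.38415857444286}
```

View pics/scene0.png

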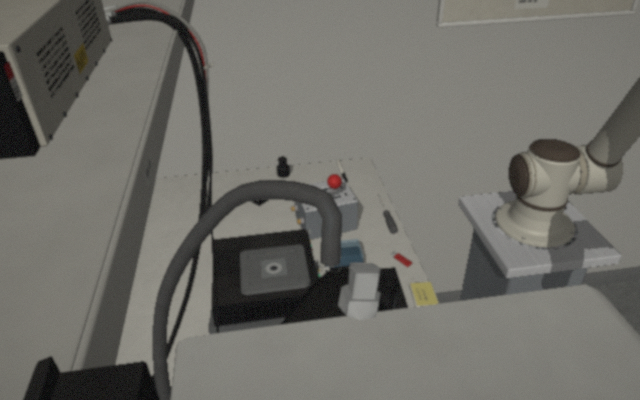

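View pics/top0.png

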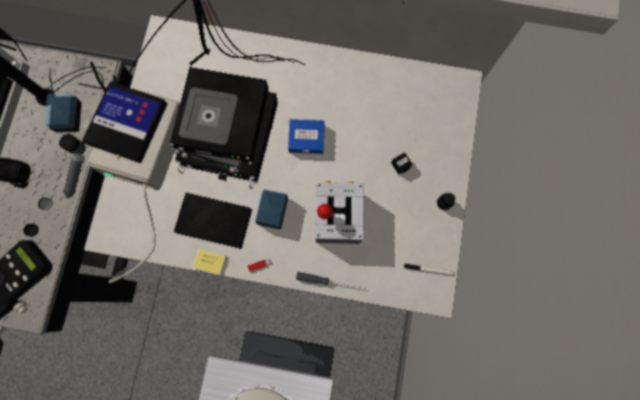

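The scene view shows the selector near (330,210) with its red knob at (334,181). The top view shows the box at about (340,212), with the knob at (325,211) on the left leg. Next I'll measure both.

```bash
cat > h.py <<'E'
import numpy as np, cv2
from bench import *
def cam(n):
    m=camera_model(n);R=cv2.Rodrigues(m["rvec"])[0];return m["K"],R,m["tvec"]
def ray(n,uv):
    K,R,t=cam(n);d=R.T@np.linalg.inv(K)@np.array([*uv,1.]);return -R.T@t,d/np.linalg.norm(d)
def onz(n,uv,z):
    o,d=ray(n,uv);return o+d*(z-o[2])/d[2]
def red(p):
    b,g,r=[p[...,i].astype(int) for i in range(3)]
    m=((r>90)&(r>2*g)&(r>2*b)).astype(np.uint8)
    k,l,s,c=cv2.connectedComponentsWithStats(m);return [(tuple(c[i]),s[i,4]) for i in range(1,k) if s[i,4]>25]
def two(u1,u2,n1="top",n2="scene"):
    o,d=ray(n1,u1);q,e=ray(n2,u2);st=np.linalg.lstsq(np.c_[d,-e],q-o,rcond=None)[0]
    a,b=o+d*st[0],q+e*st[1];return (a+b)/2,np.linalg.norm(a-b)
E
python3 - <<'E'
from h import *
t=cv2.imread("pics/top0.png");s=cv2.imread("pics/scene0.png")
print(red(t),red(s))
c=t[165:260,290:390];cv2.imwrite("pics/c.png",cv2.resize(c,None,fx=6,fy=6,interpolation=cv2.INTER_CUBIC))
h=cv2.cvtColor(t,cv2.COLOR_BGR2HSV)
g=cv2.cvtColor(t,cv2.COLOR_BGR2GRAY);print(g[175:250:3,300:385:4])
E
```

```text
[((np.float64(323.6041666666667), np.float64(210.41666666666666)), np.int32(144)), ((np.float64(256.66326530612247), np.float64(265.4387755102041)), np.int32(98))] [((np.float64(334.1459854014599), np.float64(181.02189781021897)), np.int32(137)), ((np.float64(402.69444444444446), np.float64(259.7083333333333)), np.int32(72))]
[[180 179 180 178 176 178 178 175 175 177 176 174 176 174 175 175 173 171
  170 170 171 169]
 [179 179 180 179 178 177 178 177 175 176 177 176 175 174 174 173 173 169
  168 171 173 172]
 [177 179 179 180 176 174 169 135 173 170 172 173 161 146 173 172 169 169
  170 172 173 171]
 [175 178 179 179 161 133 166 162 166 164 166 166 164 162 172 146 163 170
  168 173 173 171]
 [179 178 177 178 163 160 164 163 160 162 162 163 163 164 165 139 160 169
  170 172 171 172]
 [178 179 177 178 174 170 168 163 133 168 166 137 130 134 168 168 161 169
  169 171 170 171]
 [177 178 178 177 168 168 166 165 163 163 164 161 160 161 165 167 161 170
  168 172 172 172]
 [176 177 178 176 164 155 154  92  92 162 163 155 110 150 155 157 117 156
  170 171 171 172]
 [174 176 176 175 175 174 16
[... 853 characters left out ...]
3 101  97 117 159 161 108 107
  109 108 109 109]
 [112 173 172 172 166 167 166 120 131 124 100  87  86  90 151 168 107 107
  107 110 109 108]
 [117 173 172 172 168 171 169 155 148 165 107  93  93  87 145 169 112 108
  108 108 107 105]
 [134 173 171 173 150 158 169 167 166 165 152 109 104 106 156 129 114 108
  108 109 107 106]
 [148 172 172 172 122 114 118 120 122 124 126 122 102 131 149 134 111 109
  107 108 109 106]
 [166 171 171 172  88  47  45  46  45  45  45  46  45  45  46  66 109 109
  108 107 108 106]
 [174 172 172 171 165 108 101 100 100  95  94  95  91  90  86 101 108 109
  109 107 108 105]
 [173 175 173 171 170 165 124 107 107 105 107 105 107 107 106 106 106 106
  107 108 110 108]]
```

View pics/c.png

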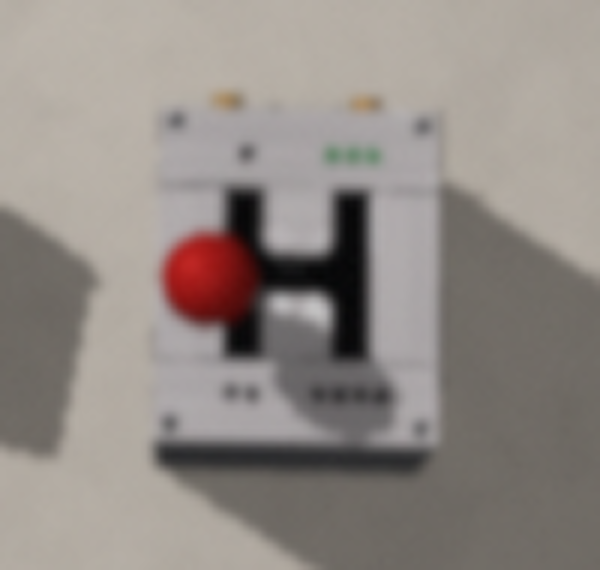

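The crop shows the gate's H with outer corners at about (228,190), (368,190), (368,358) and (226,357). The box's top corners are at (160,107), (440,111), (154,445) and (437,445). I'll fit the pose to these.

```bash
python3 - <<'E'
from h import *
C=np.array([(228,190),(368,190),(368,358),(226,357),(160,107),(440,111),(437,445),(154,445)],float)
M=np.array([(36,30),(36,-30),(-36,-30),(-36,30),(70,58),(70,-58),(-70,-58),(-70,58)],float)
P=np.array([onz("top",(c+.5)/6-.5+np.array([290,165]),100)[:2] for c in C])
a=M-M.mean(0);b=P-P.mean(0);yaw=np.arctan2((a[:,0]*b[:,1]-a[:,1]*b[:,0]).sum(),(a*b).sum())
R=np.array([[np.cos(yaw),-np.sin(yaw)],[np.sin(yaw),np.cos(yaw)]]);t=P.mean(0)-R@M.mean(0)
print("box",t,"yaw",yaw);print(np.round(P-(M@R.T+t),1))
K,err=two((323.604,210.417),(334.146,181.022));print("knob2",K,err,"in box",R.T@(K[:2]-t),K[2])
o,d=ray("top",(323.604,210.417));pv=np.array([*t,12]);q=o-pv;bb=q@d;s=-bb-np.sqrt(bb*bb-q@q+150**2)
k=o+s*d;kb=R.T@(k[:2]-t);print("knob sphere",k,"box",kb, "fore",np.arcsin(kb[0]/150))
p,dd=get_image("top")
for n,(u,v) in dict(knob=(324,210),sl=(271,209),ocular=(447,201),marker=(413,267),cube=(402,163)).items():
    x=onz("top",(u,v),30);print(n,x.round(),"depth",dd[v,u])
s=read_state();from scipy.spatial.transform import Rotation as Q;print(Q.from_quat(s["ee_rot"]).as_matrix().round(3))
E
```

```text
box [553.61196003 -99.83976903] yaw 0.16798227490241127
[[-0.9 -1.2]
 [-0.5  1.2]
 [ 1.4  1.4]
 [ 1.4 -0.8]
 [-0.2 -0.5]
 [-0.2 -0.6]
 [ 0.2  1.2]
 [-1.1 -0.5]]
knob2 [535.09335836 -63.7878336  158.81118562] 0.523175659625433 in box [-12.23029166  38.64066022] 158.81118562223338
knob sphere [535.77825382 -63.79423479 156.50840247] box [-11.55610693  38.51983915] fore -0.07711712675688964
knob [561. -61.  30.] depth 1123.9509
sl [538.  75.  30.] depth 1245.8594
ocular [ 643. -373.   30.] depth 1251.7518
marker [ 456. -310.   30.] depth 1263.5834
cube [ 723. -242.   30.] depth 1294.3394
[[ 0.959 -0.284 -0.   ]
 [-0.284 -0.959 -0.002]
 [ 0.     0.002 -1.   ]]
```

```bash
python3 - <<'E'
from h import *
s=read_state()
for n in("top","scene"):
    K,R,t=cam(n);c=R@s["position"]+t;print(n,"tcp px",(K@c/c[2])[:2])
    p,d=get_image(n);v,u=np.mgrid[:400,:640];m=d>0
    X=np.linalg.inv(K)@np.c_[u[m],v[m],np.ones(m.sum())].T*d[m];W=(R.T@(X-t[:,None])).T
    q=W[(W[:,2]>60)&(W[:,0]>150)&(W[:,0]<950)&(abs(W[:,1])<750)]
    H=np.zeros((8,15),int)
    i=((q[:,0]-150)//100).astype(int);j=((750-q[:,1])//100).astype(int);np.maximum.at(H,(i,j),q[:,2].astype(int));print("rows x 150+100i, cols y 750-100j");print(H)
E
```

```text
top tcp px [ -8.96204058 313.12434904]
rows x 150+100i, cols y 750-100j
[[ 68  68   0   0   0   0   0   0   0   0   0   0 506   0   0]
 [ 77  75   0   0   0   0   0   0   0   0   0   0 710   0   0]
 [  0   0   0   0   0   0   0   0   0   0   0   0 706   0   0]
 [ 65 314 110 112   0   0  63 165 178 106   0   0 698   0   0]
 [318 448 146 146 185 187 178 107 167 106   0  66 689   0   0]
 [319 418 162 148 187 187 181   0   0   0   0  63 683   0   0]
 [ 67 199 204 348 498 562 230   0 589 616 628 628 674   0   0]
 [  0   0   0   0 221 223 221   0   0   0   0   0 620   0   0]]
scene tcp px [653.49475892 375.49690669]
rows x 150+100i, cols y 750-100j
[[  0   0   0   0   0   0   0   0   0   0   0 484 483   0   0]
 [  0   0   0   0   0   0   0   0   0   0   0  92 489   0   0]
 [  0   0   0   0   0   0   0   0   0   0   0 473 495   0   0]
 [  0   0   0   0   0   0  61 170 176 102   0 310 500   0   0]
 [490 509   0   0 183 183 176 103 171 102   0 465 506   0   0]
 [538 515   0   0 185 185 177   0   0   0   0  63 512   0   0]
 [627 627 627 626 626 660 626 626 605 586   0 478 517   0   0]
 [626 712 717 717 704 681 650 625   0   0   0   0 488   0   0]]
```

```bash
python3 -m handwheel '[[0.03,0.036,-0.04,0,0,-0.15,-1],[0.07,0.084,-0.04,0,0,-0.3,-1],[0.11,0.132,-0.04,0,0,-0.456,-1],[0.15,0.18,-0.04,0,0,-0.456,-1],[0.19,0.228,-0.04,0,0,-0.456,-1],[0.23,0.276,-0.04,0,0,-0.456,-1],[0.27,0.324,-0.04,0,0,-0.456,-1],[0.31,0.372,-0.04,0,0,-0.456,-1],[0.35,0.42,-0.04,0,0,-0.456,-1],[0.39,0.468,-0.04,0,0,-0.456,-1]]'
cat >> h.py <<'E'
T=np.array([553.6,-99.8]);Y=0.168
B=np.array([[np.cos(Y),-np.sin(Y)],[np.sin(Y),np.cos(Y)]])
def where():
    from scipy.spatial.transform import Rotation as Q
    s=read_state();M=Q.from_quat(s["ee_rot"]).as_matrix()
    print("t",s["clock"],"tcp box",(B.T@(s["position"][:2]-T)).round(1),s["position"][2].round(1),"yaw err",round(float(np.arctan2(M[1,0],M[0,0])-Y),3),"F box",(B.T@s["contact_force"][:2]).round(1),s["contact_force"][2].round(1),"w",round(s["gripper_width"],1))
def knob():
    for n in("top","scene"):
        p,_=get_image(n)
        for c,a in red(p):
            o,d=ray(n,c);q=o-np.array([*T,12]);b=q@d;D=b*b-q@q+150**2
            if D<0: continue
            k=o+(-b-np.sqrt(D))*d;kb=B.T@(k[:2]-T)
            if abs(kb).max()<70 and k[2]>120: f=np.arcsin(kb[0]/150);print(n,"area",a,"knob box",kb.round(1),"fore %.3f across %.3f"%(f,np.arcsin(-kb[1]/150/np.cos(f))))
E
python3 -c "
from h import *
where();knob()"
```

```text
clock: 1.5
position: [418.9, 37.9, 238.1]
ee_rot: [0.996, 0.084, 0.001, -0.0]
contact_force: [1.7, 1.2, -0.6]
gripper_width: 0.1
grasp_force: 0.0
t 1.5 tcp box [-109.7  158.3] 238.1 yaw err 0.001 F box [1.9 0.9] -0.6 w 0.1
top area 145 knob box [-11.6  38.4] fore -0.077 across -0.260
scene area 135 knob box [-13.3  36. ] fore -0.088 across -0.244
```

```bash
python3 -m handwheel '[[0.015,0.06,0,0,0,0,-1],[0.03,0.12,0,0,0,0,-1],[0.03,0.12,0.05,0,0,0,-1],[0.03,0.12,0.095,0,0,0,-1],[0.03,0.12,0.095,0,0,0,-1]]'
python3 -c "
from h import *
where()"
```

```text
clock: 2.22
position: [465.4, -73.5, 139.9]
ee_rot: [0.996, 0.084, -0.004, 0.0]
contact_force: [1.2, -0.2, 0.5]
gripper_width: -0.2
grasp_force: 0.0
t 2.225 tcp box [-82.5  40.7] 139.9 yaw err -0.0 F box [ 1.2 -0.4] 0.5 w -0.2
```

```bash
python3 -m handwheel '[[0.02,0,0,0,0,0,-1],[0.035,0,0,0,0,0,-1],[0.040,0,0,0,0,0,-1],[0.044,0,0,0,0,0,-1],[0.047,0,0,0,0,0,-1],[0.049,0,0,0,0,0,-1],[0.05,0,0,0,0,0,-1],[0.05,0,0,0,0,0,-1]]'
python3 -c "
from h import *
where();knob()
p,_=get_image('top');cv2.imwrite('pics/t1.png',cv2.resize(p[165:260,290:390],None,fx=5,fy=5,interpolation=cv2.INTER_CUBIC))"
```

```text
clock: 3.22
position: [517.4, -65.1, 142.6]
ee_rot: [0.996, 0.084, -0.0, -0.0]
contact_force: [0.4, 0.0, -0.2]
gripper_width: 0.1
grasp_force: 0.0
t 3.225 tcp box [-29.9  40.2] 142.6 yaw err 0.0 F box [ 0.4 -0. ] -0.2 w 0.1
scene area 138 knob box [-13.4  35.8] fore -0.089 across -0.242
```

View pics/t1.png

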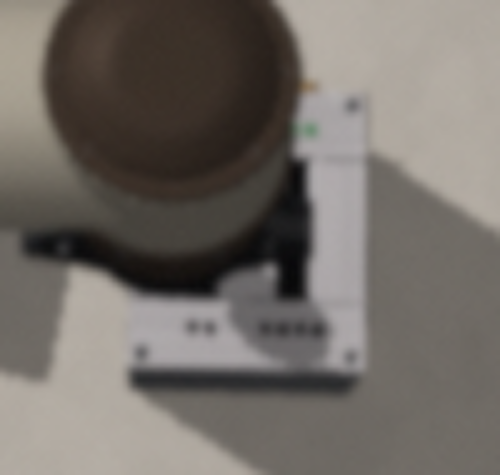

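The arm hides the knob from the top camera, and the scene view says the knob hasn't moved. I'll look from the scene and wrist cameras.

```bash
python3 -c "
from h import *
p,_=get_image('scene');a=cv2.resize(p[140:230,280:380],(500,450),interpolation=cv2.INTER_CUBIC)
w,_=get_image('wrist');w=cv2.resize(w,(300,188));o=np.zeros((450,800,3),np.uint8);o[:,:500]=a;o[:188,500:]=w;cv2.imwrite('pics/s1.png',o)"
```

```text
(no output)
```

View pics/s1.png

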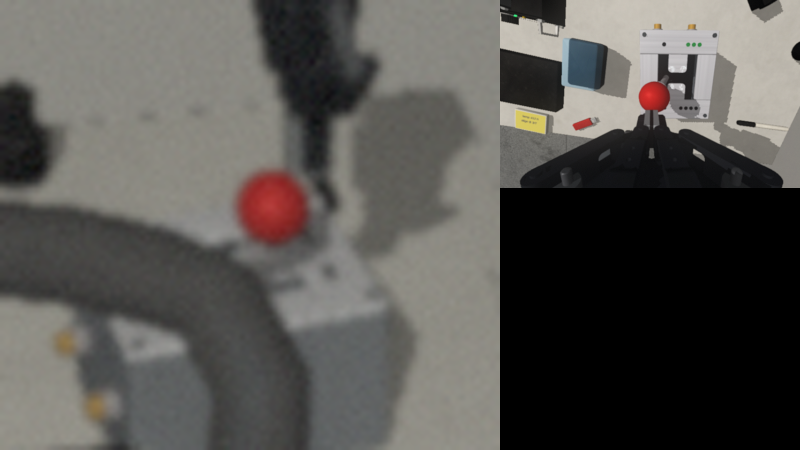

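The scene crop shows the fingertip just behind the ball, which is centred at (273,207). The wrist inset shows the ball at (654,97), unobstructed, with the stem leaning back and left. I'll use the wrist camera for tracking and push on gently.

```bash
cat >> h.py <<'E'
from scipy.spatial.transform import Rotation as Q
_ray=ray
POSE=None
def ray(n,uv):
    if n!="wrist": return _ray(n,uv)
    m=camera_model("wrist");H=m["hand_eye"];p,R=POSE
    d=R@H[:3,:3]@np.linalg.inv(m["K"])@np.array([*uv,1.]);return p+R@H[:3,3],d/np.linalg.norm(d)
def knob():
    global POSE
    for n in("scene","wrist"):
        s=read_state();POSE=(s["position"],Q.from_quat(s["ee_rot"]).as_matrix())
        p,_=get_image(n)
        for c,a in red(p):
            o,d=ray(n,c);q=o-np.array([*T,12]);b=q@d;D=b*b-q@q+150**2
            if D<0: continue
            k=o+(-b-np.sqrt(D))*d;kb=B.T@(k[:2]-T)
            if abs(kb).max()<70 and k[2]>120: f=np.arcsin(kb[0]/150);print(n,"area",a,"knob box",kb.round(1),"fore %.3f across %.3f"%(f,np.arcsin(-kb[1]/150/np.cos(f))))
E
python3 -c "
from h import *
where();knob()"
python3 -m handwheel '[[0.002,0,0,0,0,0,-1],[0.004,0,0,0,0,0,-1],[0.006,0,0,0,0,0,-1],[0.006,0,0,0,0,0,-1]]'
python3 -c "
from h import *
where();knob()"
```

```text
t 3.475 tcp box [-29.9  40.3] 142.6 yaw err 0.0 F box [ 0.1 -0.2] -1.1 w -0.0
scene area 138 knob box [-13.3  36.2] fore -0.088 across -0.245
wrist area 3217 knob box [-11.3  37.1] fore -0.075 across -0.251
clock: 4.08
position: [523.5, -64.0, 142.5]
ee_rot: [0.996, 0.084, -0.0, 0.0]
contact_force: [0.1, 0.5, 0.2]
gripper_width: -0.1
grasp_force: 0.0
t 4.075 tcp box [-23.7  40.3] 142.5 yaw err 0.0 F box [0.2 0.4] 0.2 w -0.1
scene area 130 knob box [-12.8  36.7] fore -0.085 across -0.248
wrist area 2849 knob box [-9.7 36.9] fore -0.065 across -0.249
```

```bash
python3 -c "
from h import *
p,_=get_image('scene');a=cv2.resize(p[150:210,305:365],(400,400),interpolation=cv2.INTER_CUBIC)
w,d=get_image('wrist');print([ (c,n) for c,n in red(w)])
u,v=[int(x) for x in max(red(w),key=lambda r:r[1])[0]];print(u,v,d[v-40:v+80:8,u].round())
w=cv2.resize(w[max(0,v-100):v+100,u-100:u+100],(400,400));cv2.imwrite('pics/s2.png',np.hstack([a,w]))"
```

```text
[((np.float64(329.0409377186844), np.float64(213.00279916025193)), np.int32(2858)), ((np.float64(176.5590405904059), np.float64(268.7121771217712)), np.int32(542))]
329 213 [222. 223. 160. 156. 153. 152. 152. 154. 144. 135. 128. 121. 116. 108.
 107.]
```

View pics/s2.png

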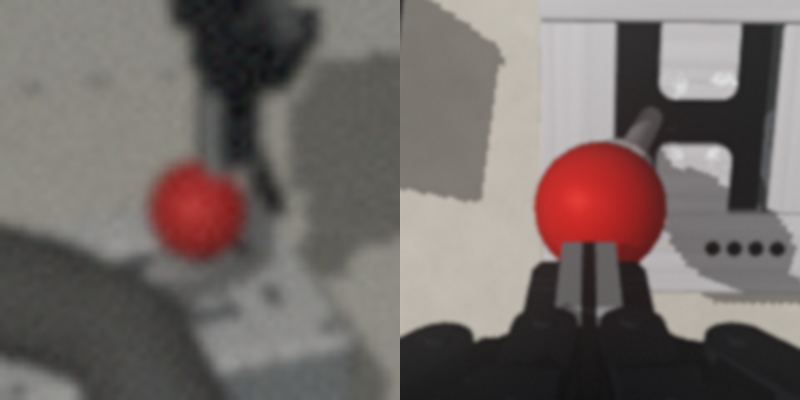

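The wrist crop shows the fingertips overlapping the ball's near edge, with the stem close to the passage. Since the ball is partly hidden, an enclosing circle will give a better centre than the centroid.

```bash
cat >> h.py <<'E'
def red(p):
    b,g,r=[p[...,i].astype(int) for i in range(3)]
    m=((r>70)&(r>2*g)&(r>2*b)).astype(np.uint8)
    cs=cv2.findContours(m,cv2.RETR_EXTERNAL,cv2.CHAIN_APPROX_NONE)[0]
    out=[]
    for c in cs:
        if cv2.contourArea(c)>25:
            c_,r_=cv2.minEnclosingCircle(c);out.append((c_,round(r_,1)))
    return out
E
python3 -c "
from h import *
where();knob()"
python3 -m handwheel '[[0.002,0,0,0,0,0,-1],[0.004,0,0,0,0,0,-1],[0.004,0,0,0,0,0,-1]]'
python3 -c "
from h import *
where();knob()"
```

```text
t 4.275 tcp box [-23.9  40.3] 142.6 yaw err 0.0 F box [ 0.4 -0.5] 0.0 w 0.1
scene area 6.6 knob box [-13.2  36.4] fore -0.088 across -0.246
wrist area 32.4 knob box [-11.8  37.1] fore -0.079 across -0.251
clock: 4.75
position: [527.5, -63.4, 142.6]
ee_rot: [0.996, 0.084, 0.0, 0.0]
contact_force: [-0.6, 0.6, 0.2]
gripper_width: -0.3
grasp_force: 0.0
t 4.75 tcp box [-19.7  40.3] 142.6 yaw err 0.0 F box [-0.5  0.7] 0.2 w -0.3
scene area 6.6 knob box [-13.2  36.4] fore -0.088 across -0.246
wrist area 32.3 knob box [-11.8  37.3] fore -0.079 across -0.252
```

```bash
python3 -c "
from h import *
import h
m=camera_model('wrist');H=m['hand_eye'];print(H.round(2))
for P in ([0,0,0],[11,0,0],[0,7,-5],[8,0,20]):
    c=np.linalg.inv(H)@np.array([*P,1.]);print(P,'px',(m['K']@c[:3]/c[2])[:2].round(),'depth',c[2].round(1))
s=read_state();R=Q.from_quat(s['ee_rot']).as_matrix()
w,d=get_image('wrist')
for v in range(150,300,8):
    r=[]
    for u in (312,316,322,332,336):
        z=d[v,u];x=H[:3,:3]@(np.linalg.inv(m['K'])@[u,v,1.])*z+H[:3,3];wd=R@x+s['position'];b=B.T@(wd[:2]-T);r.append((u,*x.round(0).astype(int),'|',*b.round().astype(int),int(wd[2])))
    print(v,r[0],r[2],r[3])
"
```

```text
[[  -0.     -0.96   -0.27   67.93]
 [   1.     -0.      0.     -0.18]
 [  -0.     -0.27    0.96 -176.23]
 [   0.      0.      0.      1.  ]]
[0, 0, 0] px [323. 227.] depth 188.0
[11, 0, 0] px [323. 210.] depth 185.0
[0, 7, -5] px [335. 230.] depth 183.2
[8, 0, 20] px [323. 206.] depth 205.1
150 (312, np.int64(43), np.int64(-8), np.int64(43), '|', np.int64(23), np.int64(48), 99) (322, np.int64(43), np.int64(-1), np.int64(42), '|', np.int64(24), np.int64(41), 100) (332, np.int64(43), np.int64(6), np.int64(41), '|', np.int64(24), np.int64(34), 101)
158 (312, np.int64(38), np.int64(-8), np.int64(42), '|', np.int64(18), np.int64(48), 100) (322, np.int64(37), np.int64(-1), np.int64(45), '|', np.int64(17), np.int64(41), 97) (332, np.int64(37), np.int64(7), np.int64(43), '|', np.int64(18), np.int64(34), 99)
166 (312, np.int64(32), np.int64(-8), np.int64(43), '|', np.int64(12), np.int64(48), 99) (322, np.int64(31), np.int64(-1), np.int64(44), '|', np.int64(11), np.int64(41), 98) (332, np.int64(32), np.int64(7), np.int64(42), '|', np.int64(12), np.int64(34), 100)
174 (312, np.int64(26), np.int
[... 3469 characters left out ...]
322, np.int64(6), np.int64(-1), np.int64(-71), '|', np.int64(-14), np.int64(41), 213) (332, np.int64(12), np.int64(3), np.int64(-82), '|', np.int64(-8), np.int64(37), 224)
286 (312, np.int64(13), np.int64(-4), np.int64(-87), '|', np.int64(-7), np.int64(44), 229) (322, np.int64(3), np.int64(-1), np.int64(-71), '|', np.int64(-17), np.int64(41), 213) (332, np.int64(12), np.int64(3), np.int64(-87), '|', np.int64(-8), np.int64(37), 229)
294 (312, np.int64(12), np.int64(-4), np.int64(-92), '|', np.int64(-7), np.int64(44), 234) (322, np.int64(-1), np.int64(-1), np.int64(-71), '|', np.int64(-21), np.int64(41), 213) (332, np.int64(12), np.int64(3), np.int64(-91), '|', np.int64(-8), np.int64(37), 233)
```

```bash
python3 -m handwheel '[[-0.02,0,0,0,0,0,-1],[-0.04,0,0,0,0,0,-1],[-0.04,0,0,0,0,0,-1]]'; python3 -c "
from h import *
m=camera_model('wrist');H=m['hand_eye']
where()
w,d=get_image('wrist')
for v in range(195,300,6):
    r=[]
    for u in (300,312,316,322,332,346):
        z=d[v,u];x=H[:3,:3]@(np.linalg.inv(m['K'])@[u,v,1.])*z+H[:3,3];r.append(x.round().astype(int).tolist())
    print(v,r)
s=read_state();K,R,t=cam('scene');c=R@s['position']+t;px=(K@c/c[2])[:2];print(px)
p,_=get_image('scene');u,v=px.astype(int);a=cv2.resize(p[v-40:v+40,u-40:u+40],(400,400),interpolation=cv2.INTER_CUBIC)
cv2.imwrite('pics/s3.png',np.hstack([a,w[100:300:,223:423].repeat(2,0).repeat(2,1)]))
"
```

```text
clock: 5.28
position: [486.9, -70.3, 142.8]
ee_rot: [0.996, 0.084, -0.0, -0.0]
contact_force: [0.8, -0.3, 0.3]
gripper_width: 0.2
grasp_force: 0.0
t 5.275 tcp box [-60.8  40.2] 142.8 yaw err 0.0 F box [ 0.7 -0.4] 0.3 w 0.2
195 [[9, -17, 43], [9, -8, 45], [9, -5, 43], [9, -1, 43], [9, 7, 43], [9, 17, 43]]
201 [[5, -18, 43], [5, -8, 41], [4, -5, 45], [5, -1, 43], [5, 7, 43], [4, 18, 44]]
207 [[-1, -18, 44], [0, -9, 43], [0, -5, 42], [0, -1, 43], [0, 7, 43], [0, 18, 42]]
213 [[-5, -18, 43], [-5, -9, 44], [-5, -5, 43], [-5, -1, 43], [-5, 7, 43], [-5, 18, 44]]
219 [[-45, -26, 143], [-45, -12, 142], [-46, -8, 144], [-46, -1, 144], [-45, 10, 142], [-45, 26, 142]]
225 [[-53, -26, 143], [-53, -13, 144], [-52, -8, 141], [-53, -1, 144], [-53, 10, 143], [-53, 26, 143]]
231 [[-60, -26, 143], [-60, -13, 143], [-60, -8, 144], [-60, -1, 144], [-60, 10, 143], [-60, 26, 142]]
237 [[-67, -26, 142], [11, -5, -43], [11, -3, -43], [11, -1, -43], [11, 4, -43], [-67, 26, 143]]
243 [[7, -11, -41], [11, -5, -49], [11, -3, -49], [11, -1, -49], [11, 4, -50], [7, 11, -40]]
249 [[7, -11, -48], [12, -5, -56], [11, -3, -55], [11, -1, -55], [11, 4, -56], [7, 11, -47]]
255 [[8, -10, -54], [11, -5, -61], [12, -3, -62], [11, -1, -62], [11, 4, -62], [7, 10, -54]]
261 [[7, -10, -59], [11, -5, -67], [11, -3, -67], [11, -1, -66], [11, 4, -67], [7, 10, -58]]
267 [[14, -9, -77], [11, -4, -71], [11, -3, -71], [11, -1, -71], [11, 3, -71], [14, 8, -77]]
273 [[14, -8, -81], [12, -4, -78], [12, -3, -77], [8, -1, -70], [12, 3, -78], [13, 8, -80]]
279 [[12, -8, -82], [12, -4, -83], [13, -3, -83], [6, -1, -71], [12, 3, -82], [12, 8, -82]]
285 [[12, -8, -86], [13, -4, -87], [10, -3, -82], [3, -1, -71], [12, 3, -85], [12, 8, -87]]
291 [[12, -8, -90], [12, -4, -90], [7, -3, -82], [0, -1, -71], [12, 3, -90], [12, 7, -90]]
297 [[17, -7, -100], [12, -4, -93], [4, -3, -81], [-2, -1, -72], [11, 3, -91], [17, 6, -101]]
[351.91320737 183.0157758 ]
```

View pics/s3.png

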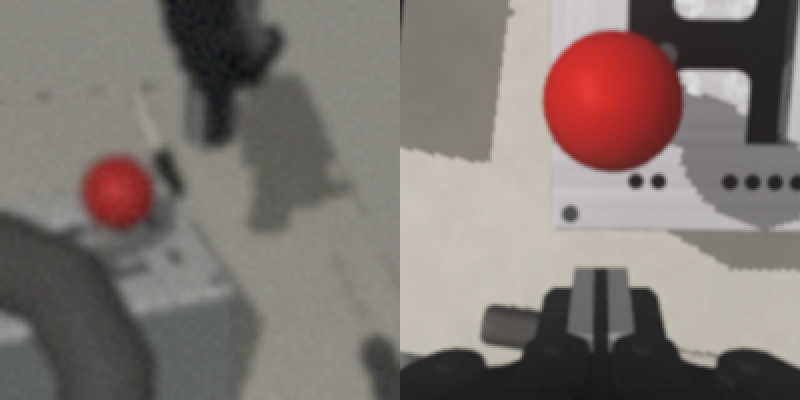

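The fingers really end about 39 mm behind the stated TCP. In the wrist view their end is at (600,268), and in the scene view they stop above the projected TCP. So I was pushing just above the ball. I'll lower TCP z to about 112, which puts the tip at about 151, and push again.

```bash
python3 -m handwheel '[[0,0.002,0.031,0,0,0,-1],[0.008,0.002,0.031,0,0,0,-1],[0.015,0.002,0.031,0,0,0,-1],[0.02,0.002,0.031,0,0,0,-1],[0.024,0.002,0.031,0,0,0,-1],[0.027,0.002,0.031,0,0,0,-1],[0.027,0.002,0.031,0,0,0,-1]]'
python3 -c "
from h import *
where();knob()"
```

```text
clock: 6.25
position: [515.0, -67.6, 111.7]
ee_rot: [0.996, 0.084, 0.0, 0.0]
contact_force: [-1.2, -0.3, 1.0]
gripper_width: -0.3
grasp_force: 0.6
t 6.25 tcp box [-32.6  38.2] 111.7 yaw err 0.0 F box [-1.2 -0.1] 1.0 w -0.3
scene area 6.7 knob box [-5.3 36.5] fore -0.035 across -0.246
wrist area 41.9 knob box [-3.3 36.9] fore -0.022 across -0.249
```

```bash
python3 -m handwheel '[[0.0015,0,0,0,0,0,-1],[0.003,0,0,0,0,0,-1],[0.003,0,0,0,0,0,-1]]'
python3 -c "
from h import *
where();knob()"
```

```text
clock: 6.72
position: [517.9, -67.0, 111.6]
ee_rot: [0.996, 0.084, 0.0, -0.0]
contact_force: [-2.0, -1.4, 1.0]
gripper_width: 0.0
grasp_force: 0.8
t 6.725 tcp box [-29.7  38.3] 111.6 yaw err 0.0 F box [-2.2 -1. ] 1.0 w 0.0
scene area 6.6 knob box [-2.3 36.4] fore -0.015 across -0.245
wrist area 42.0 knob box [-0.6 36.9] fore -0.004 across -0.248
```

```bash
python3 -m handwheel '[[-0.035,0,0,0,0,0,-1],[-0.035,-0.045,0,0,0,0,-1],[0.029,-0.045,0,0,0,0,-1],[0.029,-0.045,0,0,0,0,-1],[0.029,-0.035,0,0,0,0,-1],[0.029,-0.03,0,0,0,0,-1],[0.029,-0.025,0,0,0,0,-1],[0.029,-0.02,0,0,0,0,-1],[0.029,-0.02,0,0,0,0,-1]]'
python3 -c "
from h import *
where();knob()"
```

```text
clock: 7.95
position: [543.0, -42.9, 111.9]
ee_rot: [0.996, 0.084, 0.0, -0.0]
contact_force: [-0.3, 0.8, 0.5]
gripper_width: -0.0
grasp_force: 0.7
t 7.95 tcp box [-0.9 57.9] 111.9 yaw err -0.0 F box [-0.2  0.9] 0.5 w -0.0
scene area 5.5 knob box [ 4.8 22.3] fore 0.032 across -0.149
wrist area 41.5 knob box [-0.1 24.9] fore -0.001 across -0.167
```

```bash
python3 -m handwheel '[[0.001,0.004,-0.005,0,0,0,-1],[0.001,0.01,-0.005,0,0,0,-1],[0.001,0.016,-0.005,0,0,0,-1],[0.001,0.022,-0.005,0,0,0,-1],[0.001,0.026,-0.005,0,0,0,-1],[0.001,0.026,-0.005,0,0,0,-1]]'
python3 -c "
from h import *
where();knob()"
```

```text
clock: 8.8
position: [548.5, -68.4, 116.5]
ee_rot: [0.996, 0.084, 0.0, 0.0]
contact_force: [0.3, 1.4, 0.4]
gripper_width: -0.1
grasp_force: 0.5
t 8.8 tcp box [ 0.2 31.8] 116.5 yaw err -0.0 F box [0.6 1.3] 0.4 w -0.1
scene area 5.1 knob box [ 5.5 -3.1] fore 0.036 across 0.021
wrist area 40.4 knob box [-1.2 -0.8] fore -0.008 across 0.005
```

```bash
python3 -m handwheel '[[0,0.006,0,0,0,0,-1],[0,0.012,0,0,0,0,-1],[0,0.018,0,0,0,0,-1],[0,0.024,0,0,0,0,-1],[0,0.029,0,0,0,0,-1],[0,0.033,0,0,0,0,-1],[0,0.033,0,0,0,0,-1]]'
python3 -c "
from h import *
where();knob()"
```

```text
clock: 9.78
position: [553.6, -100.8, 116.2]
ee_rot: [0.996, 0.084, -0.0, -0.0]
contact_force: [-0.2, 1.9, -0.4]
gripper_width: 0.0
grasp_force: 0.4
t 9.775 tcp box [-0.1 -1. ] 116.2 yaw err -0.0 F box [0.1 1.9] -0.4 w 0.0
wrist area 39.6 knob box [ -1.9 -32.8] fore -0.013 across 0.221
```

```bash
python3 -m handwheel '[[0,0.002,0,0,0,0,-1],[0,0.004,0,0,0,0,-1],[0,0.005,0,0,0,0,-1],[0,0.005,0,0,0,0,-1]]'
python3 -c "
from h import *
where();knob()"
```

```text
clock: 10.38
position: [554.7, -105.5, 116.6]
ee_rot: [0.996, 0.084, -0.0, -0.0]
contact_force: [-0.2, 1.7, -1.0]
gripper_width: -0.0
grasp_force: 0.6
t 10.375 tcp box [ 0.1 -5.8] 116.6 yaw err 0.0 F box [0.1 1.7] -1.0 w -0.0
wrist area 39.1 knob box [ -1.7 -37.1] fore -0.012 across 0.250
```

```bash
python3 -m handwheel '[[0,-0.015,0,0,0,0,-1],[-0.055,-0.015,0,0,0,0,-1],[-0.06,-0.015,0,0,0,0,-1],[-0.06,0.031,0.003,0,0,0,-1],[-0.06,0.031,0.005,0,0,0,-1],[-0.04,0.031,0.005,0,0,0,-1],[-0.034,0.031,0.005,0,0,0,-1],[-0.028,0.031,0.006,0,0,0,-1],[-0.022,0.031,0.006,0,0,0,-1],[-0.022,0.031,0.006,0,0,0,-1]]'
python3 -c "
from h import *
where();knob()"
```

```text
clock: 11.72
position: [538.3, -139.4, 110.5]
ee_rot: [0.996, 0.084, -0.0, -0.0]
contact_force: [-0.8, -0.7, 1.2]
gripper_width: 0.1
grasp_force: 0.5
t 11.725 tcp box [-21.7 -36.5] 110.5 yaw err 0.0 F box [-0.9 -0.5] 1.2 w 0.1
scene area 6.2 knob box [  5.7 -39.9] fore 0.038 across 0.269
wrist area 42.3 knob box [  7.8 -36.2] fore 0.052 across 0.244
```

```bash
python3 -m handwheel '[[0.006,0,0,0,0,0,-1],[0.012,0,0.001,0,0,0,-1],[0.018,0,0.002,0,0,0,-1],[0.024,0,0.003,0,0,0,-1],[0.029,0,0.004,0,0,0,-1],[0.033,0,0.005,0,0,0,-1],[0.036,0,0.006,0,0,0,-1],[0.036,0,0.006,0,0,0,-1]]'
python3 -c "
from h import *
where();knob()"
```

```text
clock: 12.82
position: [574.0, -133.5, 104.4]
ee_rot: [0.996, 0.084, 0.0, -0.0]
contact_force: [-1.2, 0.8, 0.2]
gripper_width: 0.2
grasp_force: 0.4
t 12.825 tcp box [ 14.5 -36.7] 104.4 yaw err 0.0 F box [-1.1  1. ] 0.2 w 0.2
scene area 6.0 knob box [ 42.  -38.3] fore 0.284 across 0.269
wrist area 42.0 knob box [ 43.6 -35.4] fore 0.295 across 0.249
```

```bash
python3 -m handwheel '[[0.002,0,0,0,0,0,-1],[0.0035,0,0,0,0,0,-1],[0.005,0,0,0,0,0,-1],[0.005,0,0,0,0,0,-1]]'
python3 -c "
from h import *
where();knob()"
```

```text
clock: 13.42
position: [578.5, -132.8, 104.3]
ee_rot: [0.996, 0.084, -0.0, -0.0]
contact_force: [-1.4, -0.1, -1.4]
gripper_width: -0.0
grasp_force: 0.9
t 13.425 tcp box [ 19.  -36.7] 104.3 yaw err 0.0 F box [-1.4  0.1] -1.4 w -0.0
scene area 6.1 knob box [ 46.6 -37.5] fore 0.316 across 0.266
wrist area 41.4 knob box [ 47.9 -35. ] fore 0.325 across 0.249
```

```bash
python3 -m handwheel '[[0.001,0,0,0,0,0,-1],[0.001,0,0,0,0,0,-1],[-0.01,0,0,0,0,0,-1],[-0.05,0,0,0,0,0,-1],[-0.10,0,-0.03,0,0,0,-1],[-0.10,0,-0.08,0,0,0,-1],[-0.12,0.05,-0.10,0,0,0,-1],[-0.12,0.05,-0.10,0,0,0,-1]]'
python3 -c "
from h import *
where();knob()
p,_=get_image('top');cv2.imwrite('pics/t9.png',p)
for c in red(p):
  o,d=ray('top',c[0]);q=o-np.array([*T,12]);b=q@d;D=b*b-q@q+150**2
  if D>0: k=o+(-b-np.sqrt(D))*d;print('top',B.T@(k[:2]-T),k[2])"
```

```text
clock: 14.52
position: [469.5, -204.5, 207.7]
ee_rot: [0.997, 0.082, 0.004, 0.001]
contact_force: [-0.5, 0.3, -0.2]
gripper_width: 0.3
grasp_force: 0.0
t 14.525 tcp box [-100.4  -89.2] 207.7 yaw err -0.003 F box [-0.5  0.4] -0.2 w 0.3
scene area 6.0 knob box [ 47.5 -38.1] fore 0.322 across 0.271
wrist area 25.0 knob box [ 42.2 -35.3] fore 0.285 across 0.248
```

View pics/t9.png

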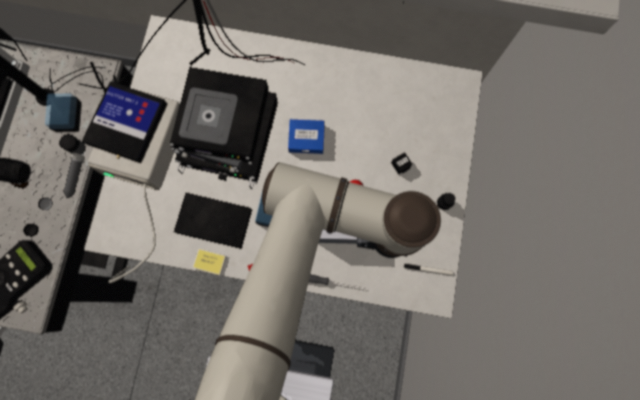

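The arm covers the box in the top view, though the knob shows at about (357,184), and the bystanders in view look undisturbed. The last wrist reading may have been taken while the arm was still settling. I'll move aside and confirm from the top.

```bash
python3 -m handwheel '[[-0.03,-0.04,-0.02,0,0,0,-1],[-0.05,-0.1,-0.03,0,0,0,-1],[-0.05,-0.16,-0.03,0,0,0,-1],[-0.05,-0.22,-0.03,0,0,0,-1],[-0.05,-0.28,-0.03,0,0,0,-1],[-0.05,-0.32,-0.03,0,0,0,-1],[-0.05,-0.32,-0.03,0,0,0,-1],[-0.05,-0.32,-0.03,0,0,0,-1]]'
python3 -c "
from h import *
where();knob()
p,_=get_image('top')
for c in red(p):
  o,d=ray('top',c[0]);q=o-np.array([*T,12]);b=q@d;D=b*b-q@q+150**2
  if D>0: k=o+(-b-np.sqrt(D))*d;print('top',c,B.T@(k[:2]-T),k[2])"
```

```text
clock: 15.68
position: [365.4, 105.1, 234.1]
ee_rot: [0.996, 0.085, -0.0, 0.0]
contact_force: [0.4, -0.4, 0.2]
gripper_width: 0.0
grasp_force: 0.0
t 15.675 tcp box [-151.3  233.5] 234.1 yaw err 0.002 F box [ 0.4 -0.5] 0.2 w 0.0
scene area 6.0 knob box [ 47.5 -38.1] fore 0.322 across 0.271
top ((354.8797607421875, 186.86709594726562), 7.2) [ 47.76545628 -35.20345626] 149.7649369536689
```

Both the top and scene views put shift_fore at about 0.32 and shift_across at about 0.25 or more, and the arm is clear. Handing in.

```bash
python3 -c "
from bench import *
print(job_done())"
```

```text
the job is handed in; nothing more can be done
None
```

I pushed the lever through the cross passage and home into slot 3, then handed the job in at about 16 s. The cameras last read it at shift_fore 0.32 and shift_across 0.25 to 0.27, with the robot clear and the bystanders in view looking undisturbed; I could not read knob_lift directly, and no verdict came back.

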